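Load the flow cell on its reclined stand and bar it in

ROBOT

A 7-joint arm with a two-finger parallel gripper is mounted at the origin on the work surface. World frame = base frame: x ahead of the robot, y to its left, z up, the work surface at z = 0. Lengths are in m, angles in rad, forces in N, time in s.
With the tool pointing down it reaches from about 0.4 to 0.85 m from the base axis. Payload 4.5 kg.
Tool frame: the origin (TCP) lies at the very end of the fingers, on their centre line; the grasp point (between the pads) lies 19 mm behind it (r.pinch_z is the distance from the TCP to the grasp point, in m); z points along the fingers, y is the line along which they close (so a half turn about z gives the same grasp; the last joint's range is limited). The gripper opens to 88 mm and grips with 3 to 60 N. Pads are 18 mm wide; open, the fingers measure 123 mm over their backs; the gripper's body (75 mm by 187 mm) begins 45 mm behind the grasp point.
Start: joints at [-1.171, 0.689, -0.195, 1.565, 0.157, 0.902, -0.215], TCP at [0.224, 0.584, 0.239] pointing down, gripper open.
Joint ranges: [-3.01, 3.01], [-0.46, 2.08], [-1.47, 1.51], [0.13, 2.56], [-1, 4.14], [0.04, 2.09], [-2.66, 2.66]. Speed limits (rad/s): [2.57, 2.57, 3.14, 3.14, 3.14, 3.14, 3.14].

INTERFACE

Orientations are given as a unit quaternion [x, y, z, w].
In Python, from plant import r, cams gives the robot as it stands.
- The arm moves only by the shell command python3 -m pendant 'ROWS' [FORCE]. ROWS is JSON, a list of rows, each a list of 3 entries, a list of its own where there are three numbers: the closure, from -1 (fully open) to 1 (shut), then the shift along the tool's x, y, z in mm, then the turn, a rotation vector about the tool's x, y, z in degrees. A call has 1 to 8 rows; each row shifts and turns the commanded pose from where the row before left it, along the tool's axes as they then stand; what a row does not reach is not made up. A row lasts 1/8 s, in which the tool goes at most 62.5 mm and 10.7 degrees, less where a joint would pass 70% of its speed; a pose out of reach is approached as far as the arm can. A call with a gripper value outside its range is refused whole. The fingers move at their own pace and stop on an object; FORCE is the grip in N (left out, the last holds). Time passes only in rows, so rows that do not move let the fingers close. It gives the time, the measured TCP pose, the force, the opening and the grip force at its end, in the units of the state.
- r.get_state(): the state, without advancing time (a new reading comes with each control period).
- cams.snapshot(name): name is "scene" or "top"; returns a dict with "img" (420x560x3 uint8, red, green, blue), "camera_matrix" (3x3 intrinsics, pixels), "camera_from_world" (4x4, takes a point from world to camera coordinates). Camera axes: x right, y up, looking along -z (the intrinsics and any distortion apply to the point x, -y, -z); pixel columns grow to the right and rows downward; lengths in m; the calibration is good to about 2 mm. A picture is of the moment at which its call begins. There is no depth.
- r.finish_job(): hands the job in; it is judged then, once.
The state is a dict: "clock": time; "q": joint angles; "qd": joint speeds; "joint_torque": joint torques, N m; "tool_pos": TCP position; "eef_rot": TCP orientation; "contact_force": force on the tool from outside, world axes, zero at the start; "moment": the same for the moment, N m; "opening": opening from 0.0 (shut) to 1.0 (fully open); "finger_force": force on a finger pad.
Only numpy, scipy, OpenCV 4.12 (cv2) and the standard library are available. Lean on these libraries where they do the work, as an engineer would, in place of code of your own. Each camera call takes 0.05 s, during which the arm holds its last target. There are 200 camera calls.

TASK

Lay the flow cell gently on the sloping bed of the blue stand, flat on the bed between the two end lips, its lower long edge against the two ledge lugs and its capped ports facing up the slope, and let go of it. Then push the knob end of the retaining bar round over the cell, fully home against the stop. Leave the beaker, the reagent bottle and the screwdriver where they are.

Things in the scene. Friction and masses are not known exactly. Their poses are not given: they have to be found in the camera images.
- cell: Flow cell: loose block 60 x 100 x 40 mm (x, y, z), 0.36 kg: two white end plates bolted over a black graphite core, lying flat on the bench. Origin: centre of its underside, z up, x across its 60 mm width towards the long side with the two capped ports. Grip it across x at mid-length, where 60 mm between the ports is clear.
- cell_ports (a point): Middle of the flow cell's port side (its +x face), 20 mm above its underside. The ports are two grey stubs, 12 mm thick, standing 14 mm out of this face, 36 mm to either side of this point.
- bed: Sloping bed of the fixed blue sheet-steel stand: plate 180 (x) by 240 mm (y), reclined 30 degrees. Origin on its surface, 85 mm above the bench; x straight up the slope (plate from -78 to +102 mm), y level across it, z its normal. A cell in place has its origin and axes on these. End lips 12 mm high stand at y = +54 and -54 mm, 4 mm clear of each end of the cell.
- bed_ledge (a point): On the bed's surface midway between the two ledge lugs, on the line of their upslope faces (bed x = -30 mm), where the cell's lower edge rests. Each lug is 18 mm wide, 16 mm high, 6 mm thick; their middles are 41 mm to either side, with a 64 mm gap between them for a finger.
- bar_pivot (a point): Pin of the retaining bar, fixed on the bed at x 0, y -80 mm, 43 mm above the bed (the level of the bar's underside), on a steel post 20 mm thick. The screw head on the pin ends 55 mm above the bed.
- bar (a joint): Angle of the steel bar about its pin (normal to the bed), rad. 0: home, along the bed's +y over the cell, against the stop; it grows as the free end swings up the slope; 1.57: bar straight up the slope (bed +x); limit 2.1. Starts 1.2 to 1.9, clear of the cell's place. Stiff, 1 to 2 N at the knob. Bar 16 mm wide, 43 to 49 mm above the bed (3 mm over the cell), its end 185 mm from the pin.
- bar_knob (a point): Centre of the black upright knob on the bar's free end, 152 mm from the pin, 64 mm above the bed. The knob is a cylinder 22 mm in diameter, from 49 to 79 mm above the bed, its axis along the bed's normal.
- bar_stop (a point): Where the bar's downslope edge meets the stop, bed x -8, y +92, z 46 mm. The stop is an upstand 8 mm thick, 57 mm high, on a fixed steel catch block (x -18 to +12, y +84 to +100 mm) whose 43 mm high shoulder carries the bar.
- beaker: Bystander: glass beaker 68 mm wide, 85 mm high, upright on the bench beyond the work. Origin: centre of its underside.
- reagent: Bystander: amber glass reagent bottle 68 mm wide, 140 mm high, upright on the bench on the robot's left. Origin: centre of its underside.
- driver: Bystander: screwdriver 180 mm long with a black handle, lying on the bench beyond the stand. Origin: the middle of its underside.
Mind the look-alikes: they are no part of the job. Of the things that look like the cell, the middle-sized one is meant.

How it is judged:
On the way, in this order (a step that is already met when the one before it is completed fails the run):
1. the cell lies flat on the bed in its place, ports up the slope, released, the bar still open (x of cell in the frame of bed between -0.003 and 0.005 m and y of cell in the frame of bed between -0.006 and 0.006 m and z of cell in the frame of bed below 0.003 m and angle between the z axis of cell and the z axis of bed, either way round below 0.05 rad and angle between the x axis of cell and the x axis of bed, either way round below 0.06 rad and x of cell_ports in the frame of bed above 0.02 m and contact force between cell and the fingers below 0.1 N and value of joint bar above 0.8 rad), for 0.2 s.
2. the bar is swung over the cell, home against its stop (value of joint bar below 0.03 rad), for 0.2 s.
At the end, for the whole second after the job is handed in: The cell rests flat on the bed (within 3 mm and 0.05 rad), ports up the slope, between the end lips, its lower edge within 5 mm of both ledge lugs (square within 0.06 rad), at rest and released; the bar lies over it within 0.03 rad of its stop (x of cell in the frame of bed between -0.003 and 0.005 m and y of cell in the frame of bed between -0.006 and 0.006 m and z of cell in the frame of bed below 0.003 m and angle between the z axis of cell and the z axis of bed, either way round below 0.05 rad and angle between the x axis of cell and the x axis of bed, either way round below 0.06 rad and x of cell_ports in the frame of bed above 0.02 m and linear speed of cell below 0.02 m/s and value of joint bar below 0.03 rad); the robot touches nothing.
It fails at once if the cell was banged onto the stand (over 80 N) (contact force between cell and bed above 80 N).
It fails at once if the beaker was moved by more than 20 mm (distance of beaker from where it was at the start of the episode above 0.02 m).
It fails at once if the reagent bottle was moved by more than 20 mm (distance of reagent from where it was at the start of the episode above 0.02 m).
It fails at once if the screwdriver was moved by more than 20 mm (distance of driver from where it was at the start of the episode above 0.02 m).
It also fails if it takes over 56 s, if anything falls off the work surface, if the arm or the gripper's body presses on something with over 40 N, if the wrist force passes 120 N, or if a joint passes its speed limit or range.

## Working session

There is one attempt and no reset: what is moved stays moved. The work goes in short steps, Python scripts to look and compute and a shell command to move; the robot and the scene stay as the last step left them, time stands still between calls to the robot, and variables do not carry over. Pictures are saved under pics/ and viewed, at most 10 in all, crops included, and the job is handed in when it is done.

```bash
mkdir -p pics; ls; python3 - <<'E'
from plant import r,cams
import cv2,numpy as np
for n in("scene","top"):
    s=cams.snapshot(n); cv2.imwrite(f"pics/{n}0.png",s["img"][:,:,::-1]); np.savez(f"{n}0.npz",**s)
    print(n,s["camera_matrix"].tolist(),np.round(s["camera_from_world"],4).tolist(),[k for k in s])
print(r.get_state())
E
```

```text
pics
scene [[546.4899060809039, 0.0, 273.91690384700803], [0.0, 546.4899060809039, 208.06013240718573], [0.0, 0.0, 1.0]] [[0.7217, 0.6921, 0.0088, -0.5558], [-0.5069, 0.5198, 0.6877, 0.1356], [0.4713, -0.5008, 0.726, -1.5376], [0.0, 0.0, 0.0, 1.0]] ['img', 'camera_matrix', 'camera_from_world']
top [[423.17808711313893, 0.0, 286.46411641899243], [0.0, 423.17808711313893, 205.14277520616582], [0.0, 0.0, 1.0]] [[0.0176, -0.9998, 0.0011, 0.151], [0.9973, 0.0176, 0.0709, -0.6003], [-0.0709, -0.0002, 0.9975, -1.1382], [0.0, 0.0, 0.0, 1.0]] ['img', 'camera_matrix', 'camera_from_world']
{'clock': 0.1, 'q': array([-1.17120043,  0.68989084, -0.19452381,  1.56622054,  0.15728072,
        0.90244843, -0.21509472]), 'qd': array([ 0.00222646, -0.00454035,  0.00021668, -0.00285696, -0.0003571 ,
        0.00087745,  0.00040301]), 'joint_torque': array([-2.74551639e-03, -5.28502572e+01, -1.27166323e+00, -1.53838223e+01,
       -5.26424241e-02,  1.96903806e-03,  4.72669149e-05]), 'tool_pos': array([0.22339438, 0.5831307 , 0.23800127]), 'eef_rot': array([ 1.81845426e-01,  9.83326811e-01, -7.83398951e-04, -9.86128073e-05]), 'contact_force': array([-0.40258137,  0.13150815, -0.20667796]), 'moment': array([ 0.00399575, -0.04438018,  0.01766983]), 'finger_force': 0.0, 'opening': 1.0003613997693788}
```

View pics/scene0.png

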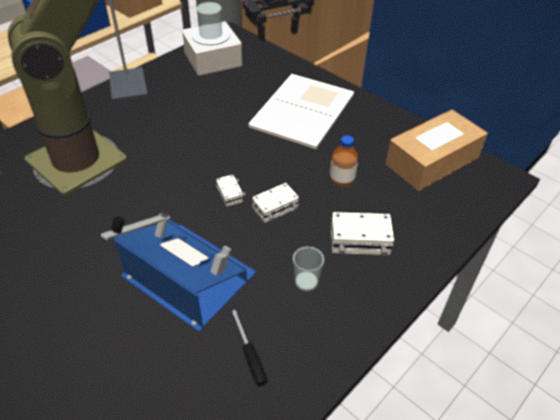

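View pics/top0.png

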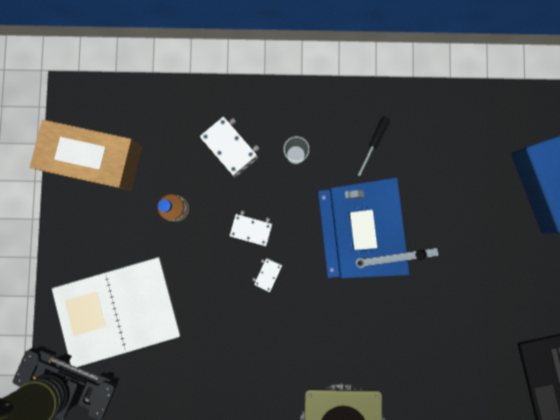

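Top view: world +x points up in the image and +y points left. The stand is at about (365,230), with the bar pointing right (upslope ≈ world −y). The middle-sized cell is at (250,229), with its ports on the image-up side. Next I'll zoom in for the corners.

```bash
python3 - <<'E'
import cv2,numpy as np
t=np.load("top0.npz")["img"][:,:,::-1]; s=np.load("scene0.npz")["img"][:,:,::-1]
a=cv2.resize(t[165:295,215:445],None,fx=3.4,fy=3.4,interpolation=cv2.INTER_CUBIC)
cv2.imwrite("pics/c1.png",a)
b=cv2.resize(s[165:335,90:320],None,fx=3.4,fy=3.4,interpolation=cv2.INTER_CUBIC)
cv2.imwrite("pics/c2.png",b)
E
```

```text
(no output)
```

View pics/c1.png

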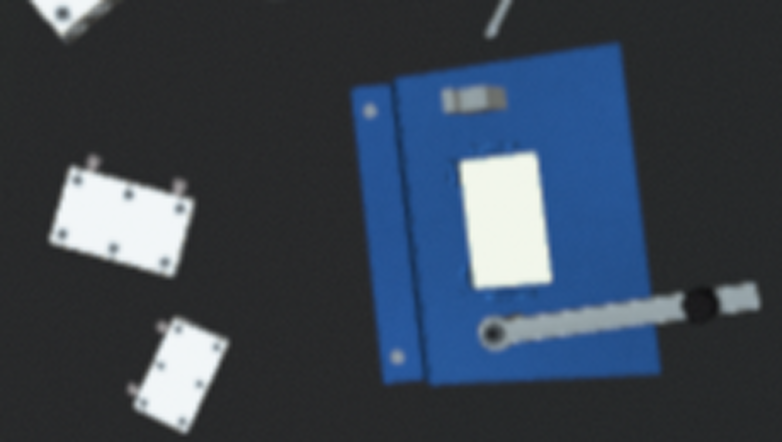

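View pics/c2.png

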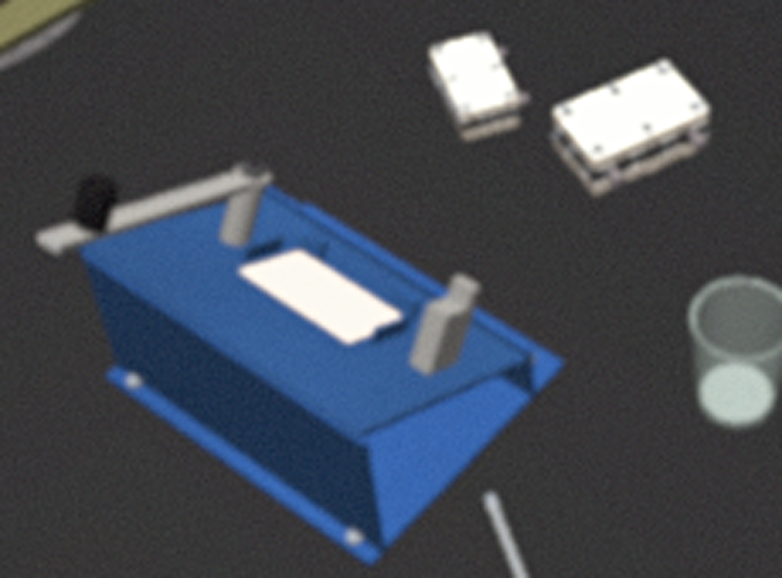

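The stand's plate corners show clearly in both views, as do the cell's top face and ports. I'll cast rays onto planes at known heights and fit rigidly.

```bash
cat > h.py <<'E'
import numpy as np,cv2
from scipy.spatial.transform import Rotation as R
def ray(s,uv,z):
    K,T=s["camera_matrix"],s["camera_from_world"]; Rm,t=T[:3,:3],T[:3,3]
    d=np.linalg.inv(K)@np.array([uv[0],uv[1],1.]); d=Rm.T@(d*[1,-1,-1]); c=-Rm.T@t
    return c+d*(z-c[2])/d[2]
def fit2(P,Q): # Q = c + Rot P, horizontal
    P,Q=np.array(P),np.array(Q); p,q=P-P.mean(0),Q-Q.mean(0)
    a=np.arctan2((p[:,0]*q[:,1]-p[:,1]*q[:,0]).sum(),(p*q).sum())
    M=np.array([[np.cos(a),-np.sin(a)],[np.sin(a),np.cos(a)]]); c=Q.mean(0)-M@P.mean(0)
    return a,c,(Q-(P@M.T+c))*1000
def whitebox(s,roi,thr=150):
    x0,y0,x1,y1=roi; g=s["img"][y0:y1,x0:x1].min(2); g=cv2.resize(g,None,fx=4,fy=4,interpolation=cv2.INTER_CUBIC)
    c=max(cv2.findContours((g>thr).astype(np.uint8),0,2)[0],key=cv2.contourArea)
    return (cv2.boxPoints(cv2.minAreaRect(c))+.5)/4-.5+[x0,y0]
E
python3 - <<'E'
from h import *
t=np.load("top0.npz"); s=np.load("scene0.npz")
C=np.cos(np.pi/6);S=.5
def un(u,o): return (np.array(u)+.5)/3.4-.5+o
def bed(src,o,pts):
    P=[];Q=[]
    for b,u in pts:
        x,y,z=b; P.append([C*x-S*z,y]); Q.append(ray(src,un(u,o),.085+S*x+C*z)[:2])
    return P,Q
T=bed(t,[215,165],[((-.078,.12,0),(395,78)),((.102,.12,0),(620,42)),((.102,-.12,0),(660,373)),((-.078,-.12,0),(428,384)),((0,-.08,.055),(494,332))])
Sc=bed(s,[90,165],[((.102,-.12,0),(80,248)),((.102,.12,0),(362,435)),((-.078,.12,0),(530,352)),((0,-.08,.055),(252,170))])
for n,(P,Q) in(("top",T),("scene",Sc),("both",(T[0]+Sc[0],T[1]+Sc[1]))):
    a,c,e=fit2(P,Q); print(n,np.degrees(a),c,np.round(e,1).tolist())
w=whitebox(t,(215,210,290,255)); Q=np.array([ray(t,u,.04) for u in w])
print("cell",w.round(1).tolist(),Q.mean(0),np.linalg.norm(np.diff(Q,axis=0),axis=1),[np.degrees(np.arctan2(*(Q[i+1]-Q[i])[1::-1])) for i in range(3)])
u=[(553,105),(665,60),(710,108),(597,167)]; Q=np.array([ray(s,un(k,[90,165]),.04) for k in u])
print("cell scene",Q.mean(0),np.linalg.norm(np.diff(Q,axis=0),axis=1),[np.degrees(np.arctan2(*(Q[i+1]-Q[i])[1::-1])) for i in range(3)])
u=[(493,332),(700,304),]; P=ray(t,un(u[0],[215,165]),.085+C*.055); K=ray(t,un(u[1],[215,165]),.085+.152*S+.079*C); print("bar",P,K)
for nm,u in (("ports",(93,162)),("ports",(179,187))): print(ray(t,un(u,[215,165]),.02))
from plant import r
st=r.get_state(); print(R.from_quat(st["eef_rot"]).as_matrix().round(3).tolist())
E
```

```text
top -83.12232869292095 [ 0.53411768 -0.03815471] [[0.0, -0.2], [0.3, 0.1], [-0.2, 0.4], [-1.0, 0.4], [0.9, -0.7]]
scene -81.8365813187616 [ 0.53378637 -0.03984086] [[2.7, 2.0], [-0.8, -1.2], [-3.0, -0.8], [1.1, 0.0]]
both -82.60372309915422 [ 0.53405864 -0.03875064] [[0.8, -0.6], [-0.3, -0.5], [-1.1, 1.9], [-0.5, 2.2], [1.1, 0.6], [3.8, -0.5], [-0.2, -0.5], [-4.4, -0.4], [0.6, -2.2]]
cell [[228.9, 236.1], [235.2, 212.7], [272.0, 222.5], [265.7, 245.9]] [0.52955755 0.25706522 0.04      ] [0.06495609 0.10260185 0.06485394] [np.float64(-13.442732654456789), np.float64(-103.90720898274745), np.float64(166.2016762764076)]
cell scene [0.52870197 0.25686179 0.04      ] [0.0978597  0.06108817 0.10360375] [np.float64(74.0646910024281), np.float64(-13.585726981448836), np.float64(-100.2213905169414)]
bar [ 0.4522582  -0.02042148  0.1326314 ] [ 0.47870749 -0.13919403  0.22941601]
[0.57580566 0.28295112 0.02      ]
[0.55689077 0.21326756 0.02      ]
[[-0.934, 0.358, -0.0], [0.358, 0.934, -0.002], [-0.0, -0.002, -1.0]]
```

Both views agree. The bed origin is (0.534, −0.038, 0.085) with its x heading at −83.1°. The cell is at (0.529, 0.257) with its x heading at −13.7°. First I'll move over the cell.

```bash
cat > go.py <<'E'
# go.py NAME dx dy dz(m): delta in tool axes to a target with tool origin at given point in the frame
import sys; from h import *; from plant import r
def Rz(a): return R.from_euler('z',a,degrees=True)
BED=(np.array([.5341,-.0383,.085]),Rz(-83.1)*R.from_euler('y',-30,degrees=True))
CELL=(np.array([.529,.257,0]),Rz(-13.7))
F=dict(bed=BED,cell=CELL)
def info():
    st=r.get_state(); p,q=st["tool_pos"],R.from_quat(st["eef_rot"])
    o,f=F[sys.argv[1]]; tgt=o+f.apply([float(v) for v in sys.argv[2:5]])
    # tool y = +frame x, tool z = -frame z, tool x = +frame y
    G=f*R.from_matrix(np.array([[0,1,0],[1,0,0],[0,0,-1.]]).T)
    print("t",st["clock"],"pos",p.round(4),"F",st["contact_force"].round(1),"open",round(st["opening"],3),"ff",st["finger_force"])
    print("in frame mm",(f.inv().apply(p-o)*1000).round(1))
    print("shift now axes",(q.inv().apply(tgt-p)*1000).round(1),"| shift target axes",(G.inv().apply(tgt-p)*1000).round(1),"| rot",np.degrees((q.inv()*G).as_rotvec()).round(1))
    print("q",st["q"].round(2))
info()
E
python3 -m pendant '[[-1,[-50,-24,12],[0,0,9]]]'; python3 go.py cell 0 0 0.10
```

```text
clock: 0.22
tool_pos: [0.2576, 0.547, 0.2268]
eef_rot: [0.256, 0.967, 0.002, -0.002]
contact_force: [1.1, -0.6, -1.5]
opening: 1.001
finger_force: 0.0
t 0.225 pos [0.2576 0.547  0.2268] F [ 1.1 -0.6 -1.5] open 1.001 ff 0.0
in frame mm [-332.4  217.5  226.8]
shift now axes [-380.1 -117.8  124.5] | shift target axes [-217.5  332.4  126.8] | rot [-0.  -0.4 74. ]
q [-1.11  0.67 -0.16  1.65  0.13  0.83 -0.27]
```

```bash
python3 -m pendant '[[-1,[-54,-17,10],[0,0,0]],[-1,[-54,-17,10],[0,0,0]],[-1,[-54,-17,10],[0,0,0]],[-1,[-54,-17,10],[0,0,0]],[-1,[-54,-17,10],[0,0,0]],[-1,[-54,-17,10],[0,0,0]],[-1,[-54,-17,10],[0,0,0]]]'; python3 -m pendant '[[-1,[0,0,0],[0,0,10.5]],[-1,[0,0,0],[0,0,10.5]],[-1,[0,0,0],[0,0,10.5]],[-1,[0,0,0],[0,0,10.5]],[-1,[0,0,0],[0,0,10.5]],[-1,[0,0,0],[0,0,10.5]],[-1,[0,0,0],[0,0,10]],[-1,[0,0,0],[0,0,0]]]'; python3 go.py cell 0 0 0.10
```

```text
clock: 1.1
tool_pos: [0.5307, 0.2501, 0.1561]
eef_rot: [0.258, 0.966, -0.0, -0.0]
contact_force: [0.2, 0.5, -0.3]
opening: 1.001
finger_force: 0.0
clock: 2.1
tool_pos: [0.5294, 0.2516, 0.1564]
eef_rot: [0.782, 0.624, -0.0, 0.0]
contact_force: [-0.4, -0.7, 0.9]
opening: 0.999
finger_force: 0.0
t 2.1 pos [0.5294 0.2516 0.1564] F [-0.4 -0.7  0.9] open 0.999 ff 0.0
in frame mm [  1.7  -5.2 156.4]
shift now axes [ 5.3 -1.6 56.4] | shift target axes [ 5.2 -1.7 56.4] | rot [-0.   0.1  0.9]
q [-0.61  0.75  0.16  1.77 -0.18  0.63 -0.57]
```

```bash
python3 -m pendant '[[-1,[5,-1.6,30],[0,0,0.9]],[-1,[0,0,35],[0,0,0]],[-1,[0,0,35],[0,0,0]],[-1,[0,0,30],[0,0,0]],[-1,[0,0,18],[0,0,0]],[-1,[0,0,0],[0,0,0]]]'; python3 go.py cell 0 0 0.008
```

```text
clock: 2.85
tool_pos: [0.5286, 0.2565, 0.0077]
eef_rot: [0.787, 0.617, -0.001, -0.0]
contact_force: [0.6, 0.3, -0.0]
opening: 0.998
finger_force: 0.0
t 2.85 pos [0.5286 0.2565 0.0077] F [ 0.6  0.3 -0. ] open 0.998 ff 0.0
in frame mm [-0.3 -0.6  7.7]
shift now axes [ 0.6  0.3 -0.3] | shift target axes [ 0.6  0.3 -0.3] | rot [-0.1  0.1 -0.1]
q [-0.58  0.99  0.09  1.81 -0.22  0.35 -0.56]
```

```bash
python3 -m pendant '[[1,[0,0,0],[0,0,0]],[1,[0,0,0],[0,0,0]],[1,[0,0,0],[0,0,0]],[1,[0,0,0],[0,0,0]],[1,[0,0,0],[0,0,0]],[1,[0,0,0],[0,0,0]]]' 25; python3 go.py cell 0 0 0.008
```

```text
clock: 3.6
tool_pos: [0.5296, 0.2571, 0.0095]
eef_rot: [0.787, 0.617, 0.001, -0.0]
contact_force: [-1.2, 0.6, 6.8]
opening: 0.677
finger_force: 25.0
t 3.6 pos [0.5296 0.2571 0.0095] F [-1.2  0.6  6.8] open 0.677 ff 24.985480976756662
in frame mm [0.6 0.2 9.5]
shift now axes [-0.2 -0.6  1.5] | shift target axes [-0.2 -0.6  1.5] | rot [ 0.  -0.  -0.2]
q [-0.58  0.99  0.09  1.81 -0.22  0.35 -0.56]
```

```bash
python3 -m pendant '[[1,[0,0,-20],[0,0,0]],[1,[0,0,-45],[0,0,0]],[1,[0,0,-55],[0,0,0]],[1,[0,0,-55],[0,0,0]],[1,[0,0,-50],[0,0,0]],[1,[0,0,-25],[0,0,0]],[1,[0,0,0],[0,0,0]]]'; python3 go.py bed 0 0 0.11
```

```text
clock: 4.47
tool_pos: [0.5301, 0.2569, 0.2612]
eef_rot: [0.787, 0.617, 0.002, 0.0]
contact_force: [1.0, 0.1, -3.1]
opening: 0.675
finger_force: 25.0
t 4.475 pos [0.5301 0.2569 0.2612] F [ 1.   0.1 -3.1] open 0.675 ff 24.984607282094657
in frame mm [-166.2   31.5  299.4]
shift now axes [-234.5   54.9   80.3] | shift target axes [-31.5 166.2 189.4] | rot [-26.2 -18.4  67.5]
q [-0.65  0.62  0.21  1.67 -0.16  0.87 -0.62]
```

```bash
python3 -m pendant '[[1,[-25,6,0],[0,0,0]],[1,[-47,11,0],[0,0,0]],[1,[-50,12,0],[0,0,0]],[1,[-50,12,0],[0,0,0]],[1,[-40,9,0],[0,0,0]],[1,[-22,5,0],[0,0,0]]]'; python3 -m pendant '[[1,[0,0,0],[-3.28,-2.3,8.44]],[1,[0,0,0],[-3.28,-2.3,8.44]],[1,[0,0,0],[-3.28,-2.3,8.44]],[1,[0,0,0],[-3.28,-2.3,8.44]],[1,[0,0,0],[-3.28,-2.3,8.44]],[1,[0,0,0],[-3.28,-2.3,8.44]],[1,[0,0,0],[-3.28,-2.3,8.44]],[1,[0,0,0],[-3.28,-2.3,8.44]]]';python3 -m pendant '[[1,[0,0,0],[0,0,0]],[1,[0,0,0],[0,0,0]]]'; python3 go.py bed 0 0 0.11
python3 - <<'E'
from plant import r,cams
import cv2,numpy as np
for n in("scene","top"):
    s=cams.snapshot(n); np.savez(f"{n}1.npz",**s)
a=np.load("scene1.npz")["img"][120:320,80:340,::-1]; b=np.load("top1.npz")["img"][130:320,240:460,::-1]
cv2.imwrite("pics/m1.png",np.hstack([cv2.resize(a,(400,400),interpolation=2),cv2.resize(b,(400,400),interpolation=2)]))
E
```

```text
clock: 5.22
tool_pos: [0.5249, 0.0132, 0.2573]
eef_rot: [0.788, 0.615, -0.002, -0.001]
contact_force: [-0.8, 0.3, -2.4]
opening: 0.678
finger_force: 25.0
clock: 6.22
tool_pos: [0.5251, 0.017, 0.2573]
eef_rot: [0.964, 0.056, 0.013, 0.261]
contact_force: [-0.4, -0.7, -3.2]
opening: 0.68
finger_force: 25.0
clock: 6.48
tool_pos: [0.5258, 0.0158, 0.2582]
eef_rot: [0.964, 0.059, 0.013, 0.26]
contact_force: [-0.4, -0.0, -3.5]
opening: 0.678
finger_force: 25.0
t 6.475 pos [0.5258 0.0158 0.2582] F [-0.4 -0.  -3.5] open 0.678 ff 24.98470115242526
in frame mm [ 39.2  -1.7 177.4]
shift now axes [  2.2 -39.4  67.3] | shift target axes [  1.7 -39.2  67.4] | rot [0.1 0.3 0.2]
q [-0.93  0.81  0.95  1.89 -0.16  0.74 -1.48]
```

View pics/m1.png

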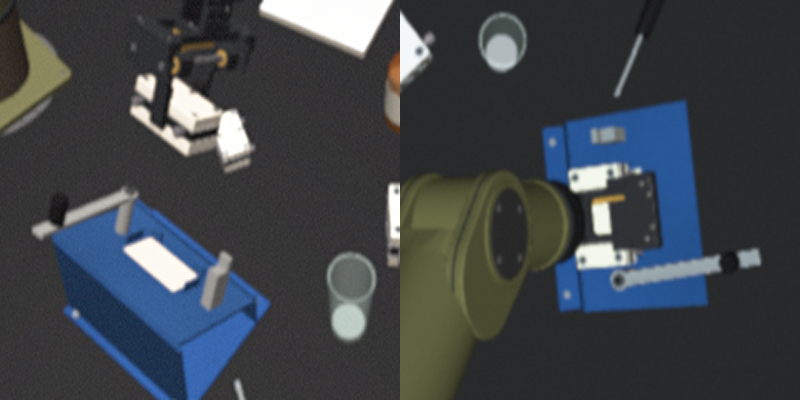

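The held cell is square in the gripper with its ports upslope. I'll check how well it's centred lengthwise in the gripper from the top view.

```bash
python3 - x <<'E'
from h import *
t=np.load("top1.npz")
o=np.array([.5341,-.0383,.085]);f=R.from_euler('z',-83.1,degrees=True)*R.from_euler('y',-30,degrees=True)
T=t["camera_from_world"];K=t["camera_matrix"];c=-T[:3,:3].T@T[:3,3]
g=t["img"].min(2); vs,us=np.nonzero(g>140)
k=(us>320)&(us<420)&(vs>200)&(vs<270); us,vs=us[k],vs[k]
d=(np.linalg.inv(K)@np.array([us,vs,np.ones(len(us))])).T*[1,-1,-1]@T[:3,:3]
cb=f.inv().apply(c-o); db=f.inv().apply(d)
P=cb+db*((.2079-cb[2])/db[:,2])[:,None]; P*=1000
x,y=P[:,0],P[:,1]
print("cam bed",cb)
for a in range(0,80,5):
    k=(x>=a)&(x<a+5)
    if k.sum()>3: print(a,k.sum(),y[k].min().round(1),y[k].max().round(1))
E
```

```text
cam bed [0.37272326 0.0053645  1.0465042 ]
5 8 -43.5 40.2
10 42 -52.4 48.4
15 40 -52.7 48.2
20 49 -50.9 47.6
25 48 -51.2 46.8
30 53 -51.5 48.4
35 81 -51.9 47.8
40 85 -52.2 47.3
45 85 -52.5 48.3
50 79 -52.8 48.0
55 23 -52.9 47.5
60 24 -51.4 47.0
65 40 -70.2 46.4
70 27 -70.3 45.6
75 17 -68.8 40.5
```

The cell is centred in the gripper to within 1 mm. Now I'll descend along the bed normal.

```bash
python3 -m pendant '[[1,[1,-20,20],[0,0,0]],[1,[1,-18,40],[0,0,0]],[1,[0,0,40],[0,0,0]],[1,[0,0,25],[0,0,0]],[1,[0,0,12],[0,0,0]],[1,[0,0,0],[0,0,0]],[1,[0,0,0],[0,0,0]]]'; python3 go.py bed 0.001 0 0.0095
```

```text
clock: 7.45
tool_pos: [0.5331, -0.0186, 0.122]
eef_rot: [0.964, 0.059, 0.015, 0.259]
contact_force: [0.0, 0.1, -3.6]
opening: 0.679
finger_force: 25.0
t 7.45 pos [ 0.5331 -0.0186  0.122 ] F [ 0.   0.1 -3.6] open 0.679 ff 24.98471559723839
in frame mm [ 1.5  1.4 41.8]
shift now axes [-1.3 -0.6 32.3] | shift target axes [-1.4 -0.5 32.3] | rot [0.1 0.1 0.1]
q [-0.78  1.    0.77  1.99 -0.27  0.42 -1.46]
```

```bash
python3 -m pendant '[[1,[-1.2,-0.5,12],[0,0,0]],[1,[0,0,10],[0,0,0]],[1,[0,0,5],[0,0,0]],[1,[0,0,2],[0,0,0]],[1,[0,0,0],[0,0,0]]]'; python3 go.py bed 0.001 0 0.0095;  python3 -m pendant '[[1,[0,0,1],[0,0,0]],[1,[0,0,1],[0,0,0]]]';  python3 -m pendant '[[1,[0,0,1],[0,0,0]],[1,[0,0,0],[0,0,0]]]'; python3 go.py bed 0.001 0 0.0095
```

```text
clock: 8.07
tool_pos: [0.5329, -0.0335, 0.0958]
eef_rot: [0.964, 0.058, 0.014, 0.26]
contact_force: [-0.0, 0.5, -4.7]
opening: 0.679
finger_force: 25.0
t 8.075 pos [ 0.5329 -0.0335  0.0958] F [-0.   0.5 -4.7] open 0.679 ff 24.98472248436883
in frame mm [ 1.1 -0.6 11.8]
shift now axes [ 0.6 -0.1  2.3] | shift target axes [ 0.6 -0.1  2.3] | rot [0.2 0.2 0.1]
q [-0.73  1.03  0.74  2.01 -0.28  0.35 -1.45]
clock: 8.32
tool_pos: [0.533, -0.0343, 0.0942]
eef_rot: [0.964, 0.058, 0.014, 0.26]
contact_force: [-0.3, -0.3, -2.9]
opening: 0.677
finger_force: 25.0
clock: 8.57
tool_pos: [0.533, -0.0345, 0.0938]
eef_rot: [0.964, 0.058, 0.014, 0.26]
contact_force: [-1.8, 4.3, 4.4]
opening: 0.679
finger_force: 25.0
t 8.575 pos [ 0.533  -0.0345  0.0938] F [-1.8  4.3  4.4] open 0.679 ff 24.98797989799641
in frame mm [ 1.  -0.6  9.6]
shift now axes [ 0.6 -0.   0.1] | shift target axes [ 0.6 -0.   0.1] | rot [0.1 0.2 0.1]
q [-0.73  1.04  0.73  2.01 -0.28  0.34 -1.45]
```

The normal force rose by about 8 N, so the cell is seated. Release.

```bash
python3 -m pendant '[[-0.45,[0,0,0],[0,0,0]],[-0.6,[0,0,0],[0,0,0]],[-1,[0,0,0],[0,0,0]],[-1,[0,0,0],[0,0,0]],[-1,[0,0,0],[0,0,0]]]' ; python3 go.py bed 0 0 0.01
python3 - <<'E'
from plant import r,cams
import cv2,numpy as np
for n in("scene","top"):
    s=cams.snapshot(n); np.savez(f"{n}2.npz",**s)
a=np.load("scene2.npz")["img"][150:310,90:290,::-1]; b=np.load("top2.npz")["img"][150:310,270:470,::-1]
cv2.imwrite("pics/m2.png",np.hstack([cv2.resize(a,(400,320),interpolation=2),cv2.resize(b,(400,320),interpolation=2)]))
E
```

```text
clock: 9.2
tool_pos: [0.533, -0.0349, 0.0932]
eef_rot: [0.964, 0.058, 0.014, 0.26]
contact_force: [-0.5, 0.6, -0.7]
opening: 1.002
finger_force: 0.0
t 9.2 pos [ 0.533  -0.0349  0.0932] F [-0.5  0.6 -0.7] open 1.002 ff 0.0
in frame mm [ 1.1 -0.7  8.8]
shift now axes [ 0.7 -1.1 -1.2] | shift target axes [ 0.7 -1.1 -1.2] | rot [0.2 0.2 0.1]
q [-0.73  1.04  0.73  2.01 -0.28  0.34 -1.45]
```

View pics/m2.png

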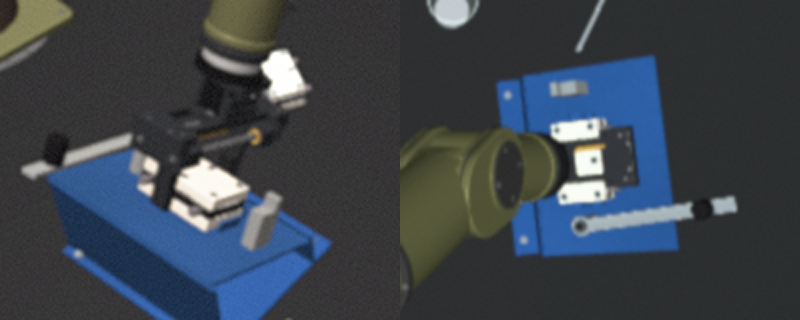

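The cell sits flat between the lips with its ports upslope, and the fingers are open. Retreat along the normal, then check the placing.

```bash
python3 -m pendant '[[-1,[0,0,-15],[0,0,0]],[-1,[0,0,-40],[0,0,0]],[-1,[0,0,-50],[0,0,0]],[-1,[0,0,-30],[0,0,0]],[-1,[0,0,0],[0,0,0]]]'
cat > arc.py <<'E'
# arc.py theta off z : TCP at knob(theta) - off*m, tool y = m (closing direction of the bar)
import sys; from h import *; from plant import r
o=np.array([.5341,-.0383,.085]); f=R.from_euler('z',-83.1,degrees=True)*R.from_euler('y',-30,degrees=True)
th,off,z=map(float,sys.argv[1:4]); s,c=np.sin(th),np.cos(th)
m=np.array([-c,s,0]); k=np.array([.152*s,-.08+.152*c,z]); tg=o+f.apply(k-off*m)
G=f*R.from_matrix(np.c_[[-s,-c,0],m,[0,0,-1]])
st=r.get_state(); p,q=st["tool_pos"],R.from_quat(st["eef_rot"])
b=f.inv().apply(p-o); mm=m@(b-k)*1000
print("t",st["clock"],"bed mm",(b*1000).round(1),"F bed",f.inv().apply(st["contact_force"]).round(1),"target",tg.round(3),"along m",round(mm,1))
print("shift now",(q.inv().apply(tg-p)*1000).round(1),"rot",np.degrees((q.inv()*G).as_rotvec()).round(1),"q",st["q"].round(2))
E
python3 - <<'E'
from plant import r,cams
from h import *
for n in("scene","top"):
    s=cams.snapshot(n); np.savez(f"{n}3.npz",**s)
a=np.load("scene3.npz")["img"][150:310,90:290,::-1]; t=np.load("top3.npz"); b=t["img"][150:310,270:470,::-1]
cv2.imwrite("pics/m3.png",np.hstack([cv2.resize(a,(400,320),interpolation=2),cv2.resize(b,(400,320),interpolation=2)]))
o=np.array([.5341,-.0383,.085]); f=R.from_euler('z',-83.1,degrees=True)*R.from_euler('y',-30,degrees=True)
t0=np.load("top0.npz"); pv=o+f.apply([0,-.08,.079]); 
T=t0["camera_from_world"];c=-T[:3,:3].T@T[:3,3]; u=[(700+.5)/3.4-.5+215,(304+.5)/3.4-.5+165]
d=T[:3,:3].T@(np.linalg.inv(t0["camera_matrix"])@[*u,1]*[1,-1,-1]); cb,db=f.inv().apply(c-o),f.inv().apply(d)
k=cb+db*(.079-cb[2])/db[2]; print("knob bed",k,"r",np.hypot(k[0],k[1]+.08),"theta",np.arctan2(k[0],k[1]+.08))
E
python3 arc.py 1.5 .045 .058
```

```text
clock: 9.93
tool_pos: [0.5265, 0.0344, 0.2119]
eef_rot: [0.964, 0.059, 0.016, 0.259]
contact_force: [-0.4, -0.2, 0.6]
opening: 1.001
finger_force: 0.0
knob bed [ 0.15334447 -0.06706103  0.079     ] r 0.1538893835504787 theta 1.4866172836827707
t 10.025 bed mm [  0.4  -0.6 144.1] F bed [-0.3 -0.4 -0.2] target [ 0.433 -0.156  0.213] along m 79.2
shift now [-113.5  153.9   86.9] rot [ -0.1   0.3 -94. ] q [-0.93  0.88  0.9   1.92 -0.21  0.66 -1.51]
```

View pics/m3.png

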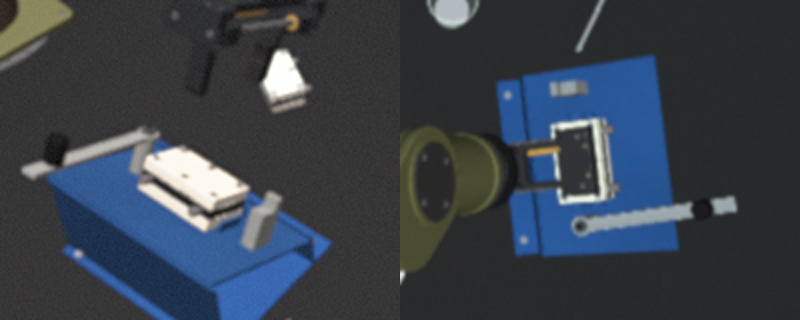

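The cell looks seated. I'll do a quick numeric check of its top face in the scene view, which is unobstructed.

```bash
python3 - <<'E'
from h import *
s=np.load("scene3.npz")
o=np.array([.5341,-.0383,.085]); f=R.from_euler('z',-83.1,degrees=True)*R.from_euler('y',-30,degrees=True)
T=s["camera_from_world"];K=s["camera_matrix"];c=f.inv().apply(-T[:3,:3].T@T[:3,3]-o)
def pr(b):
    p=T@np.r_[o+f.apply(b),1]; p=K@(p[:3]*[1,-1,-1]); return (p[:2]/p[2]).round(1)
# predicted px for top-face corners with cell perfectly in place
print("pred",[pr([x,y,.04]).tolist() for x,y in((-.03,-.05),(-.03,.05),(.03,.05),(.03,-.05))])
w=whitebox(s,(155,218,218,268),185); print("meas",w.round(1).tolist())
for u in w:
    d=f.inv().apply(T[:3,:3].T@(np.linalg.inv(K)@[*u,1]*[1,-1,-1])); print(((c+d*(.04-c[2])/d[2])*1000).round(1))
E
python3 -m pendant '[[1,[0,0,0],[0,0,-10.5]],[1,[0,0,0],[0,0,-10.5]],[1,[0,0,0],[0,0,-10.5]],[1,[0,0,0],[0,0,-10.5]],[1,[0,0,0],[0,0,-10.5]],[1,[0,0,0],[0,0,-10.5]],[1,[0,0,0],[0,0,-10.5]],[1,[0,0,0],[0,0,-10.5]]]'; python3 -m pendant '[[1,[0,0,0],[0,0,-9.5]],[1,[0,0,0],[0,0,0]]]';python3 arc.py 1.5 .045 .058
```

```text
pred [[181.9, 223.3], [215.3, 244.0], [197.9, 250.0], [163.7, 228.3]]
meas [[160.2, 232.6], [170.6, 216.1], [213.2, 243.0], [202.8, 259.5]]
[ 52.2 -39.   40. ]
[-30.9 -86.1  40. ]
[-28.8  44.9  40. ]
[50.8 81.1 40. ]
clock: 11.02
tool_pos: [0.5244, 0.0315, 0.209]
eef_rot: [0.675, 0.69, -0.165, 0.201]
contact_force: [0.7, 0.5, -0.8]
opening: 0.115
finger_force: 0.0
clock: 11.28
tool_pos: [0.5245, 0.0316, 0.2092]
eef_rot: [0.619, 0.741, -0.181, 0.187]
contact_force: [-0.3, 0.4, 0.4]
opening: 0.007
finger_force: 0.0
t 11.275 bed mm [  1.   -1.1 142.8] F bed [-0.2 -0.2  0.6] target [ 0.433 -0.156  0.213] along m 78.6
shift now [-146.4 -121.6   85.9] rot [-0.4  0.1 -0.6] q [-0.71  0.73  0.44  1.91  0.34  0.71 -0.45]
```

The visible corners match the prediction within about 2 px, so the cell is in place. Next I'll go behind the knob with the fingers shut.

```bash
python3 -m pendant '[[1,[-20,-17,0],[0,0,0]],[1,[-42,-35,0],[0,0,0]],[1,[-42,-35,0],[0,0,0]],[1,[-28,-24,0],[0,0,0]],[1,[-14,-11,20],[0,0,0]],[1,[0,0,30],[0,0,0]],[1,[0,0,0],[0,0,0]]]'; python3 arc.py 1.487 .045 .058
```

```text
clock: 12.15
tool_pos: [0.4306, -0.1385, 0.2433]
eef_rot: [0.619, 0.741, -0.182, 0.187]
contact_force: [-0.8, 0.2, -0.5]
opening: 0.005
finger_force: 0.0
t 12.15 bed mm [ 154.6 -114.8   93.5] F bed [-0.5 -0.7 -0.3] target [ 0.435 -0.156  0.213] along m -47.6
shift now [-0.7  2.9 35.5] rot [-0.5  0.2 -1.4] q [-0.54  0.58  0.58  2.24  0.56  0.43 -0.38]
```

```bash
python3 -m pendant '[[1,[-1,2,20],[0,0,-1.4]],[1,[0,0,15],[0,0,0]],[1,[0,5,0],[0,0,0]],[1,[0,6,0],[0,0,0]],[1,[0,0,0],[0,0,0]]]'; python3 arc.py 1.487 .0285 .058
```

```text
clock: 12.78
tool_pos: [0.4485, -0.1525, 0.2143]
eef_rot: [0.609, 0.75, -0.181, 0.187]
contact_force: [-0.1, 0.2, 0.2]
opening: 0.01
finger_force: 0.0
t 12.775 bed mm [153.9 -98.7  60.4] F bed [-0.1 -0.1  0.3] target [ 0.452 -0.153  0.212] along m -31.5
shift now [-0.2  3.   2.4] rot [-0.1  0.1  0.2] q [-0.48  0.65  0.57  2.23  0.59  0.34 -0.37]
```

```bash
python3 -m pendant '[[1,[-2.3,16,0],[0,0,-6]],[1,[-2.3,16,0],[0,0,-6]],[1,[-2.3,16,0],[0,0,-6]],[1,[-2.3,16,0],[0,0,-6]],[1,[-2.3,16,0],[0,0,-6]],[1,[-2.3,16,0],[0,0,-6]]]'; python3 arc.py 0.859 .0285 .058
```

```text
clock: 13.52
tool_pos: [0.5381, -0.1259, 0.2045]
eef_rot: [0.346, 0.901, -0.231, 0.12]
contact_force: [0.6, -1.1, 2.6]
opening: 0.004
finger_force: 0.6
t 13.525 bed mm [135.5  -6.6  59.8] F bed [2.3 0.4 1.6] target [ 0.542 -0.125  0.202] along m -32.9
shift now [-1.5  4.4  1.8] rot [-0.3  0.   0.3] q [-0.32  0.69  0.26  1.97  0.67  0.61  0.15]
```

```bash
python3 -m pendant '[[1,[-2.8,17.5,0],[0,0,-6]],[1,[-2.3,16,0],[0,0,-6]],[1,[-2.3,16,0],[0,0,-6]],[1,[-2.3,16,0],[0,0,-6]],[1,[-2.3,16,0],[0,0,-6]],[1,[-2.3,16,0],[0,0,-6]],[1,[-2.3,16,0],[0,0,-6]]]'; python3 arc.py 0.126 .0285 .058
```

```text
clock: 14.4
tool_pos: [0.6003, -0.0427, 0.1608]
eef_rot: [0.0, 0.965, -0.259, 0.03]
contact_force: [0.3, -0.2, 0.4]
opening: 0.004
finger_force: 0.5
t 14.4 bed mm [48.6 65.2 59.4] F bed [0.4 0.2 0.2] target [ 0.602 -0.042  0.159] along m -30.0
shift now [-1.8  1.5  1.4] rot [-0.2 -0.1  0.3] q [-0.29  0.81  0.02  1.77  0.74  0.8   0.7 ]
```

```bash
python3 -m pendant '[[1,[-1.8,9,0],[0,0,-3.6]],[1,[-1.2,8,0],[0,0,-3.6]],[1,[0,3,0],[0,0,0]],[1,[0,0,0],[0,0,0]]]'; python3 arc.py 0 .0285 .058
```

```text
clock: 14.9
tool_pos: [0.6022, -0.0253, 0.1504]
eef_rot: [-0.059, 0.964, -0.26, 0.014]
contact_force: [0.7, 0.1, -0.2]
opening: 0.005
finger_force: 0.0
t 14.9 bed mm [28.6 69.1 59. ] F bed [-0.2  0.7 -0.2] target [ 0.605 -0.025  0.149] along m -28.6
shift now [-2.9  0.1  1. ] rot [-0.2 -0.2  0.1] q [-0.3   0.83 -0.02  1.76  0.76  0.82  0.78]
```

```bash
python3 -m pendant '[[1,[0,2,0],[0,0,0]],[1,[0,2,0],[0,0,0]],[1,[0,0,0],[0,0,0]]]'; python3 arc.py 0 .0285 .058;python3 -m pendant '[[1,[0,2,0],[0,0,0]],[1,[0,2,0],[0,0,0]],[1,[0,0,0],[0,0,0]]]'; python3 arc.py 0 .0285 .058
```

```text
clock: 15.28
tool_pos: [0.6019, -0.0227, 0.1486]
eef_rot: [-0.059, 0.964, -0.261, 0.014]
contact_force: [1.0, -1.3, 3.2]
opening: 0.002
finger_force: 1.4
t 15.275 bed mm [25.5 69.2 58.7] F bed [2.8 0.8 2. ] target [ 0.605 -0.025  0.149] along m -25.5
shift now [-2.8 -3.   0.7] rot [-0.2 -0.2  0.1] q [-0.3   0.84 -0.02  1.76  0.76  0.82  0.78]
clock: 15.65
tool_pos: [0.6019, -0.0225, 0.1484]
eef_rot: [-0.057, 0.963, -0.263, 0.014]
contact_force: [0.5, -4.6, 9.4]
opening: 0.01
finger_force: 5.1
t 15.65 bed mm [25.2 69.2 58.7] F bed [ 8.7 -0.   5.9] target [ 0.605 -0.025  0.149] along m -25.2
shift now [-2.8 -3.3  0.8] rot [-0.6 -0.3 -0. ] q [-0.31  0.84 -0.01  1.75  0.76  0.83  0.77]
```

The pusher has stalled and the force rose to about 9 N, so the bar is against its stop. Back off, lift and look.

```bash
python3 -m pendant '[[1,[0,-10,0],[0,0,0]],[1,[0,-10,0],[0,0,0]],[1,[0,0,-40],[0,0,0]],[1,[0,0,-55],[0,0,0]],[1,[0,0,-55],[0,0,0]],[1,[0,0,-30],[0,0,0]],[1,[0,0,0],[0,0,0]]]'
python3 - <<'E'
from plant import r,cams
from h import *
for n in("scene","top"):
    s=cams.snapshot(n); np.savez(f"{n}4.npz",**s)
a=np.load("scene4.npz")["img"][150:310,90:290,::-1]; t=np.load("top4.npz"); b=t["img"][150:310,270:470,::-1]
cv2.imwrite("pics/m4.png",np.hstack([cv2.resize(a,(400,320),interpolation=2),cv2.resize(b,(400,320),interpolation=2)]))
E
```

```text
clock: 16.52
tool_pos: [0.5941, 0.0563, 0.3133]
eef_rot: [-0.06, 0.964, -0.258, 0.016]
contact_force: [1.2, -0.4, -1.4]
opening: 0.007
finger_force: 0.0
```

View pics/m4.png

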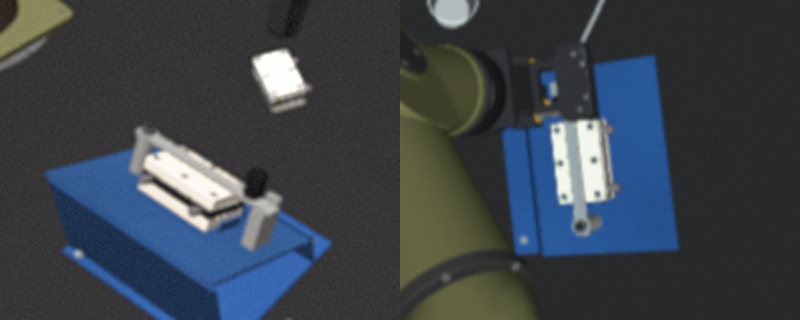

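```bash
python3 - <<'E'
from h import *
s=np.load("top4.npz")
o=np.array([.5341,-.0383,.085]); f=R.from_euler('z',-83.1,degrees=True)*R.from_euler('y',-30,degrees=True)
T=s["camera_from_world"];K=s["camera_matrix"];c=f.inv().apply(-T[:3,:3].T@T[:3,3]-o)
v,u=np.mgrid[200:260,335:385]; D=np.stack([u,v,np.ones_like(u)],-1).reshape(-1,3)
d=f.inv().apply((D@np.linalg.inv(K).T*[1,-1,-1])@T[:3,:3])
P=(c+d*((.04-c[2])/d[:,2])[:,None])*1000; g=s["img"].min(2)[200:260,335:385].ravel()
k=g>130
for y0 in(-40,-20,0,20,40):
    m=k&(abs(P[:,1]-y0)<6)&(abs(P[:,0])<60); print(y0,"x",P[m,0].min().round(1),P[m,0].max().round(1))
for x0 in(-20,20):
    m=k&(abs(P[:,0]-x0)<4)&(abs(P[:,1])<65); print(x0,"y",P[m,1].min().round(1),P[m,1].max().round(1))
E
```

```text
-40 x -31.3 40.9
-20 x -30.1 41.7
0 x -29.5 41.8
20 x -30.6 41.7
40 x -30.9 41.5
-20 y -51.4 49.7
20 y -51.8 48.1
```

The cell measures x ≈ 0 and y ≈ −1 mm, square on the bed, and the bar is home. Handing in.

```bash
python3 -c "
from plant import r
print(r.finish_job())"
```

```text
the job is handed in; nothing more can be done
None
```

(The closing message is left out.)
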